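# Find the overfilled cocoa tin by its weight

## Task

One of the three small cocoa tins on the packing bench was overfilled: press each tin's lid fully home before you lift that tin, and find by lifting them which is the heaviest. Stand the two lighter tins in cells of the divided wooden tray, keeping every tin upright and setting it down rather than dropping it, and leave the other things on the bench where they are. Finish holding the heaviest tin up in the gripper, upright and still, about 20 cm clear of the bench; do not put it down.

Things in the scene. Friction and masses are not known exactly. Their poses are not given: they have to be found in the camera images.
- tin_1: one of three tins alike to the eye: rigid upright cylinder, 60 mm diameter, slate blue, plain cream band, metal press-in lid; origin at the centre of its underside, z up. Rim at 88 mm, lid top at 90 mm when home (up to 96 mm before). Weight 0.2 to 0.6 kg, the heaviest at least 0.15 kg above the others; which one it is varies
- tin_2: one of three tins alike to the eye: rigid upright cylinder, 60 mm diameter, slate blue, plain cream band, metal press-in lid; origin at the centre of its underside, z up. Rim at 88 mm, lid top at 90 mm when home (up to 96 mm before). Weight 0.2 to 0.6 kg, the heaviest at least 0.15 kg above the others; which one it is varies
- tin_3: one of three tins alike to the eye: rigid upright cylinder, 60 mm diameter, slate blue, plain cream band, metal press-in lid; origin at the centre of its underside, z up. Rim at 88 mm, lid top at 90 mm when home (up to 96 mm before). Weight 0.2 to 0.6 kg, the heaviest at least 0.15 kg above the others; which one it is varies
- lid_1 (a joint): lid of tin_1, metal disc 55 mm wide: how far it is pushed in, m; 0 = 6 mm too high, 0.006 = fully home, a hard stop with the flange on the rim. Slides straight down against about 7 N of friction and stays where it is left; a 15 N push on its middle drives it home
- lid_2 (a joint): lid of tin_2, metal disc 55 mm wide: how far it is pushed in, m; 0 = 6 mm too high, 0.006 = fully home, a hard stop with the flange on the rim. Slides straight down against about 7 N of friction and stays where it is left; a 15 N push on its middle drives it home
- lid_3 (a joint): lid of tin_3, metal disc 55 mm wide: how far it is pushed in, m; 0 = 6 mm too high, 0.006 = fully home, a hard stop with the flange on the rim. Slides straight down against about 7 N of friction and stays where it is left; a 15 N push on its middle drives it home
- packing_tray: low divided tray of plain light wood, fixed to the bench, 80 x 232 x 32 mm, walls 4 mm, floor 4 mm thick; origin at the centre of its underside, its long side along its own y. Two dividers (28 mm high) make three cells in a row, each 72 x 72 mm inside, centred at y = -76, 0 and +76 mm; any cell may take any tin, one tin to a cell
- date_stamp: hand stamp with a turned wooden grip, 32 x 48 x 62 mm, standing beside the ink pad; origin at the centre of its underside; a bystander
- ink_pad: flat red ink pad, 69 x 99 x 13 mm; origin at the centre of its underside; a bystander
- ribbon_roll: spool of ribbon lying flat, 85 x 77 x 26 mm; origin near the centre of its underside; a bystander
- chocolate: one piped chocolate that lies behind the tray, 43 x 42 x 29 mm; origin at the centre of its underside; a bystander

How it is judged (in metres and radians):
On the way:
1. all three lids are pressed home (value of joint each of lid_1, lid_2, lid_3 above 0.0045 m), for 0.2 s.
At the end, for the whole second after the job is handed in: All lids home (within 1.5 mm); two tins stand upright, at rest and let go on the floor of tray cells, each pressing on it with under 3.8 N (so neither is the heaviest); the third is held by the fingers, upright (0.25 rad), still, its underside over 15 cm up, touching no tray or tin (all of step 1 and (((height (world z) of tin_1 above 0.15 m and angle between tin_1's own z axis and vertical below 0.25 rad and linear speed of tin_1 below 0.05 m/s and contact force between the fingers and tin_1 above 1 N and contact force between tin_1 and tin_2 below 0.1 N and contact force between tin_1 and tin_3 below 0.1 N and contact force between tin_1 and packing_tray below 0.1 N) and (height (world z) of tin_2 below 0.01 m and angle between tin_2's own z axis and vertical below 0.08 rad and linear speed of tin_2 below 0.03 m/s and contact force between the fingers and tin_2 below 0.1 N and x of tin_2 in the frame of packing_tray between -0.012 and 0.012 m and y of tin_2 in the frame of packing_tray between -0.09 and 0.09 m and contact force between tin_2 and packing_tray between 1 and 3.8 N) and (height (world z) of tin_3 below 0.01 m and angle between tin_3's own z axis and vertical below 0.08 rad and linear speed of tin_3 below 0.03 m/s and contact force between the fingers and tin_3 below 0.1 N and x of tin_3 in the frame of packing_tray between -0.012 and 0.012 m and y of tin_3 in the frame of packing_tray between -0.09 and 0.09 m and contact force between tin_3 and packing_tray between 1 and 3.8 N)) or ((height (world z) of tin_2 above 0.15 m and angle between tin_2's own z axis and vertical below 0.25 rad and linear speed of tin_2 below 0.05 m/s and contact force between the fingers and tin_2 above 1 N and contact force between tin_2 and tin_1 below 0.1 N and contact force between tin_2 and tin_3 below 0.1 N and contact force between tin_2 and packing_tray below 0.1 N) and (height (world z) of tin_1 below 0.01 m and angle between tin_1's own z axis and vertical below 0.08 rad and linear speed of tin_1 below 0.03 m/s and contact force between the fingers and tin_1 below 0.1 N and x of tin_1 in the frame of packing_tray between -0.012 and 0.012 m and y of tin_1 in the frame of packing_tray between -0.09 and 0.09 m and contact force between tin_1 and packing_tray between 1 and 3.8 N) and (height (world z) of tin_3 below 0.01 m and angle between tin_3's own z axis and vertical below 0.08 rad and linear speed of tin_3 below 0.03 m/s and contact force between the fingers and tin_3 below 0.1 N and x of tin_3 in the frame of packing_tray between -0.012 and 0.012 m and y of tin_3 in the frame of packing_tray between -0.09 and 0.09 m and contact force between tin_3 and packing_tray between 1 and 3.8 N)) or ((height (world z) of tin_3 above 0.15 m and angle between tin_3's own z axis and vertical below 0.25 rad and linear speed of tin_3 below 0.05 m/s and contact force between the fingers and tin_3 above 1 N and contact force between tin_3 and tin_1 below 0.1 N and contact force between tin_3 and tin_2 below 0.1 N and contact force between tin_3 and packing_tray below 0.1 N) and (height (world z) of tin_1 below 0.01 m and angle between tin_1's own z axis and vertical below 0.08 rad and linear speed of tin_1 below 0.03 m/s and contact force between the fingers and tin_1 below 0.1 N and x of tin_1 in the frame of packing_tray between -0.012 and 0.012 m and y of tin_1 in the frame of packing_tray between -0.09 and 0.09 m and contact force between tin_1 and packing_tray between 1 and 3.8 N) and (height (world z) of tin_2 below 0.01 m and angle between tin_2's own z axis and vertical below 0.08 rad and linear speed of tin_2 below 0.03 m/s and contact force between the fingers and tin_2 below 0.1 N and x of tin_2 in the frame of packing_tray between -0.012 and 0.012 m and y of tin_2 in the frame of packing_tray between -0.09 and 0.09 m and contact force between tin_2 and packing_tray between 1 and 3.8 N)))); the arm keeps its last pose, push and grip.
It fails at once if a tin is lifted while its lid still stands proud (more than 1.5 mm) ((height (world z) of tin_1 above 0.025 m and value of joint lid_1 below 0.0045 m) or (height (world z) of tin_2 above 0.025 m and value of joint lid_2 below 0.0045 m) or (height (world z) of tin_3 above 0.025 m and value of joint lid_3 below 0.0045 m)).
It fails at once if a tin is tipped by more than 30 degrees (angle between any of tin_1, tin_2, tin_3's own z axis and vertical above 0.52 rad).
It fails at once if a tin is let go more than 5 cm above the bench ((height (world z) of tin_1 above 0.05 m and contact force between tin_1 and the fingers below 0.02 N and contact force between tin_1 and packing_tray below 0.02 N) or (height (world z) of tin_2 above 0.05 m and contact force between tin_2 and the fingers below 0.02 N and contact force between tin_2 and packing_tray below 0.02 N) or (height (world z) of tin_3 above 0.05 m and contact force between tin_3 and the fingers below 0.02 N and contact force between tin_3 and packing_tray below 0.02 N)).
It fails at once if a bystander is pushed more than 3 cm (distance of any of date_stamp, ink_pad, ribbon_roll, chocolate from where it was at the start of the episode above 0.03 m).
It also fails if it takes over 72 s, if anything falls off the work surface, if the arm or the gripper's body presses on something with over 40 N, if the wrist force passes 120 N, or if a joint passes its speed limit or range.

## Robot

A 7-joint arm with a two-finger parallel gripper is mounted at the origin on a cart in front of the work surface, level with it; the furniture and walls round the work are solid. World frame = base frame: x ahead of the robot, y to its left, z up, the work surface at z = 0. Lengths are in m, angles in degrees, forces in N, time in s.
With the tool pointing down it reaches from about 0.4 to 0.9 m from the base axis. Payload 5.5 kg.
Tool frame: the origin (TCP) lies midway between the tips of the shut fingers; the grasp point (between the pads) lies 19 mm behind it; z points along the fingers, y is the line along which they close (so a half turn about z gives the same grasp; the last joint's range is limited). The gripper opens to 85 mm and grips with 20 to 120 N. Pads are 22 mm wide; open, the fingers measure 114 mm over their backs; the gripper's body (76 mm by 85 mm) begins 54 mm behind the grasp point. The pads swing forward as they close: fully open they stand 13 mm farther back than shut.
Start: joints at [78.736, 28.699, -24.465, 88.831, 12.651, 65.22, -12.049], TCP at [0.288, -0.582, 0.231] pointing down, gripper open.
Joint ranges: [-164.97, 164.97], [-17.58, 116.51], [-87.97, 89.64], [11.32, 138.91], [-80.73, 260.73], [10.89, 115.49], [-147.41, 147.41]. Speed limits (degrees/s): [147.25, 147.25, 180, 180, 180, 180, 180].

## Interface

Orientations are given as [roll, pitch, yaw] about the fixed x, y, z axes, in that order (R = Rz(yaw) Ry(pitch) Rx(roll)).
In Python, from rig import get_obs, grab_frame, get_calibration, job gives the robot as it stands.
- The arm moves only by the tool apply_moves, never from a script. Its argument "moves" is one flat list of numbers, 7 for each row, row after row: the turn, a rotation vector about the tool's x, y, z as a fraction of full scale, then the shift along the tool's x, y, z as a fraction of full scale, then the opening, from 0 (shut) to 1 (fully open). A call has 1 to 8 rows; each row is the pose to reach, as a shift and turn from the pose commanded when the call began, along the tool's axes at that moment; what a row does not reach only later rows make up. Full scale, the value 1, is 500 mm for a shift and pi/2 rad for a turn. A row lasts 1/10 s, in which the tool goes at most 50 mm and 8.59 degrees, less where a joint would pass 70% of its speed; a pose out of reach is approached as far as the arm can. A call with a number of a shift or a turn outside -1 to 1 is refused whole. A call with a gripper value outside its range is refused whole. The fingers move at their own pace and stop on an object; the grip force is fixed at half the most. Time passes only in rows, so rows that repeat a pose let the fingers close. It gives the time, the measured TCP pose, the force, the opening and the grip force at its end, in the units of the state.
- get_obs(): the state, without advancing time (a new reading comes with each control period).
- grab_frame(name): name is "scene" or "top"; returns (picture, depth): 384x512x3 uint8, red, green, blue; 384x512 float32, m along the optical axis (not along the pixel's ray), 0 where there is no reading.
- get_calibration(name): a dict with "fx", "fy", "cx", "cy" (pixels), "eye" and "attitude" of the camera in the world. Camera axes: x right, y up, looking along -z (the intrinsics and any distortion apply to the point x, -y, -z); pixel columns grow to the right and rows downward; lengths in m; the calibration is good to about 2 mm. A picture is of the moment at which its call begins. get_calibration takes no time and is no camera call.
- job.finish_job(): hands the job in; it is judged then, once.
The state is a dict: "t": time; "joints": joint angles; "dq": joint speeds; "tau": joint torques, N m; "tool_pos": TCP position; "orientation": TCP orientation; "force": force on the tool from outside, world axes, zero at the start; "torque": the same for the moment, N m; "grip_width": opening from 0.0 (shut) to 1.0 (fully open); "gripper_force": force on a finger pad.
Only numpy, scipy, OpenCV 4.12 (cv2) and the standard library are available. Lean on these libraries where they do the work, as an engineer would, in place of code of your own. Each camera call takes 0.05 s, during which the arm holds its last target. There are 200 camera calls.

## Working session

There is one attempt and no reset: what is moved stays moved. The work goes in short steps, Python scripts to look and compute and a tool call to move; the robot and the scene stay as the last step left them, time stands still between calls to the robot, and variables do not carry over. Pictures are saved under pics/ and viewed, at most 10 in all, crops included, and the job is handed in when it is done.

Besides the shell and the picture viewer there is one more tool, called after "Request:" by a JSON object that holds its "fn" and its "kwargs", one argument or row to a line. apply_moves: Moves the arm, as the interface text tells. Shift numbers are shares of 500 mm and turn numbers shares of pi/2 rad, none past 1 either way. Its arguments: {"type":"object","properties":{"moves":{"type":"array","items":{"type":"number","minimum":-1,"maximum":1}}},"required":["moves"]}

```bash
mkdir -p pics; ls
python3 - <<'E'
from rig import *
import cv2,numpy as np
print(get_obs())
for n in("scene","top"):
    p,d=grab_frame(n);np.savez(f"pics/{n}0.npz",p=p,d=d);print(n,get_calibration(n))
    cv2.imwrite(f"pics/{n}0.png",p[:,:,::-1])
E
```

```text
pics
{'t': 0.0, 'joints': array([ 78.73684917,  28.75521786, -24.45327621,  88.89165829,
        12.65107748,  65.21987289, -12.04910502]), 'dq': array([-0.01574728, -0.04231937, -0.0300554 , -0.11892581, -0.06899072,
       -0.11289412, -0.05152344]), 'tau': array([ 1.79641006e-04, -5.69520235e+01, -5.81614271e+00, -2.80940598e+01,
        1.05877110e-02,  1.21013587e-02,  1.13673870e-06]), 'tool_pos': array([ 0.28808715, -0.58189203,  0.23024247]), 'orientation': array([-1.79886854e+02, -3.95783843e-03,  2.63467809e+01]), 'force': array([ 0.18827062,  0.2598362 , -0.36600695]), 'torque': array([-0.01845399,  0.04713406, -0.01543816]), 'gripper_force': 0.0, 'grip_width': 1.00040200802782}
scene {'fx': 484.4884154915152, 'fy': 484.4884154915152, 'cx': 249.07119154082255, 'cy': 193.4742374269421, 'eye': array([ 0.30455892, -0.59194526,  0.87537213]), 'attitude': array([ 42.13718926,  -1.11047039, -23.1069663 ])}
top {'fx': 476.7090762578404, 'fy': 476.7090762578404, 'cx': 255.74308944117348, 'cy': 192.71572976212394, 'eye': array([0.4635249 , 0.05455958, 1.01128145]), 'attitude': array([  8.08402259,   1.428644  , -91.68025896])}
```

View pics/scene0.png

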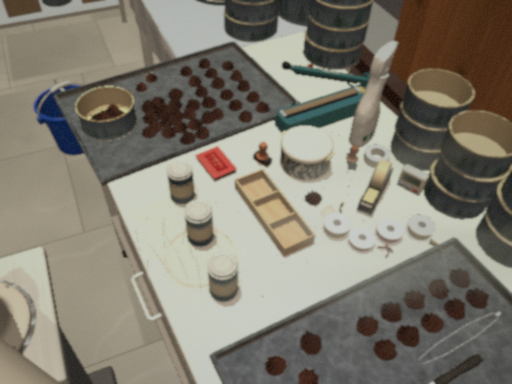

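View pics/top0.png

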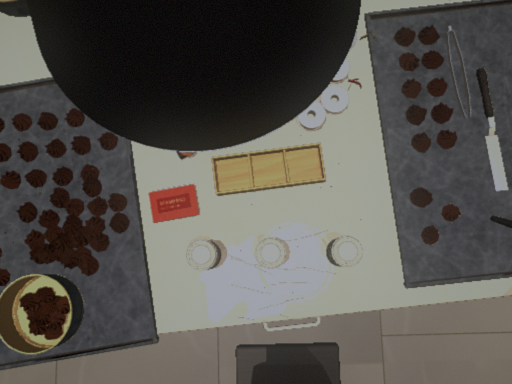

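The scene view shows the tins at about (180,180), (199,222) and (223,276), with the tray at (273,210). In the top view the tins are at (203,254), (271,252) and (346,250), the tray is centred near (269,169), the ink pad is at (174,203), and a dark round thing hangs over the upper part of the picture.

```bash
cat > h.py <<'E'
import numpy as np,cv2
from rig import *
from scipy.spatial.transform import Rotation as Ro
def cloud(n,d):
    c=get_calibration(n);R=Ro.from_euler('xyz',c['attitude'],degrees=True).as_matrix()
    v,u=np.mgrid[:d.shape[0],:d.shape[1]]
    P=np.stack([(u-c['cx'])/c['fx']*d,-(v-c['cy'])/c['fy']*d,-d],-1)
    return P@R.T+c['eye']
E
python3 - <<'E'
from h import *
for n in("scene","top"):
    f=np.load(f"pics/{n}0.npz");p,d=f['p'],f['d'];W=cloud(n,d)
    x,y,z=W[...,0],W[...,1],W[...,2]
    print(n,"lamp",W[60,200],"bench",W[200,350] if n=="top" else W[260,160])
    m=((z>.078)&(z<.11)&(d>0)&(x>.2)&(x<.55)&(abs(y)<.35)).astype(np.uint8)
    k,l,s,c=cv2.connectedComponentsWithStats(m)
    for i in range(1,k):
        if s[i,4]>60:
            q=W[l==i];t=q[q[:,2]>np.percentile(q[:,2],40)]
            (cx,cy),r=cv2.minEnclosingCircle(q[:,:2].astype(np.float32));print("tin",c[i].round(),s[i,4],"circ",round(cx,4),round(cy,4),round(r,4),"med",np.median(t,0).round(4),"z95",np.percentile(q[:,2],[50,80,95]).round(4))
    hsv=cv2.cvtColor(p,cv2.COLOR_RGB2HSV)
    m=((hsv[...,0]>12)&(hsv[...,0]<28)&(hsv[...,1]>90)&(hsv[...,2]>80)).astype(np.uint8)
    if n=="scene":m=m*((z<.06)&(x>.4)&(x<.8)&(abs(y)<.3))
    m=cv2.morphologyEx(m,cv2.MORPH_CLOSE,np.ones((7,7)))
    k,l,s,c=cv2.connectedComponentsWithStats(m)
    for i in range(1,k):
        if s[i,4]>600:
            q=W[(l==i)&(z>-.02)&(z<.05)];r=cv2.minAreaRect(q[:,:2].astype(np.float32));print("tray",c[i].round(),s[i,4],r,q[:,2].max())
    for nm,mm in(("above35",(z>.035)&(z<.4)&(x>.35)&(x<.8)&(abs(y)<.3)&(d>0)),("red",(hsv[...,1]>150)&((hsv[...,0]<6)|(hsv[...,0]>174))&(z<.05)&(abs(y)<.3))):
        k,l,s,c=cv2.connectedComponentsWithStats(mm.astype(np.uint8))
        for i in range(1,k):
            if s[i,4]>40: q=W[l==i];print(nm,c[i].round(),s[i,4],q.min(0).round(3),q.max(0).round(3))
E
```

```text
scene lamp [0.71073383 0.7198047  0.0036211 ] bench [ 0.37698091  0.02531569 -0.0015246 ]
tin [180. 171.] 473 circ 0.4795 0.1819 0.031 med [0.4799 0.1826 0.0943] z95 [0.0933 0.0948 0.0963]
tin [198. 212.] 585 circ 0.4783 0.0488 0.0308 med [0.478  0.0501 0.0964] z95 [0.0953 0.0969 0.0982]
tin [223. 266.] 735 circ 0.477 -0.0974 0.0301 med [ 0.4763 -0.0971  0.0964] z95 [0.0954 0.0969 0.0983]
tray [262. 193.] 728 ((0.6493762731552124, 0.10002494603395462), (0.07971224933862686, 0.12811554968357086), 6.117681980133057) 0.037103727362047256
above35 [297. 151.] 1058 [0.739 0.109 0.035] [0.8   0.241 0.079]
above35 [263. 147.] 90 [0.695 0.208 0.036] [0.716 0.23  0.065]
above35 [180. 177.] 799 [0.449 0.151 0.035] [0.509 0.213 0.098]
above35 [199. 218.] 921 [0.449 0.019 0.035] [0.508 0.078 0.1  ]
above35 [223. 272.] 1077 [ 0.448 -0.127  0.036] [ 0.507 -0.069  0.1  ]
red [216. 163.] 599 [0.554 0.198 0.009] [0.622 0.298 0.019]
top lamp [0.56667764 0.08606468 0.77863626] bench [ 0.5855011  -0.12432308  0.00116563]
tin [346. 251.] 783 circ 0.4779 -0.0967 0.0304 med [ 0.4771 -0.096   0.096 ] z95 [0.0949 0.0965 0.0978]
tin [270. 253.] 771 circ 0.4786 0.0498 0.0303 med [0.4784 0.0492 0.0956] z95 [0.0945 0.0962 0.0975]
tin [201. 254.] 765 circ 0.4794 0.1832 0.0303 med [0.4794 0.1821 0.0931] z95 [0.0921 0.0938 0.0953]
tray [268. 169.] 4168 ((0.6547991633415222, 0.047796279191970825), (0.07932006567716599, 0.22995027899742126), 5.776329040527344) 0.036422854851431596
tray [ 37. 315.] 1274 ((0.37265926599502563, 0.5299440026283264), (0.1299363225698471, 0.13098201155662537), 57.273170471191406) 0.049111107907789164
above35 [345. 251.] 858 [ 0.448 -0.127  0.036] [ 0.508 -0.067  0.1  ]
above35 [270. 253.] 771 [0.449 0.021 0.082] [0.508 0.079 0.102]
above35 [202. 254.] 819 [0.451 0.153 0.036] [0.509 0.212 0.097]
red [174. 203.] 1273 [0.553 0.199 0.007] [0.628 0.3   0.018]
```

```bash
cat >> h.py <<'E'
def plan(*wps,frm=None):
    """wps: (x,y,z,yaw deg); frm: commanded pose, default measured. Prints turn+shift fractions."""
    o=get_obs();p0=o['tool_pos'];R0=Ro.from_euler('xyz',o['orientation'],degrees=True)
    if frm is not None:p0=np.array(frm[:3]);R0=Ro.from_euler('xyz',[180,0,frm[3]],degrees=True)
    for x,y,z,w in wps:
        R1=Ro.from_euler('xyz',[180,0,w],degrees=True)
        print((R0.inv()*R1).as_rotvec().__truediv__(np.pi/2).round(4),(R0.inv().apply(np.array([x,y,z])-p0)/.5).round(4))
E
python3 -c "
from h import *
plan((.38,-.34,.23,61),(.4785,-.0965,.2,95.8),frm=(.288,-.582,.231,26.35))"
```

```text
[-0.     0.    -0.385] [ 0.3797 -0.352   0.002 ]
[-0.      0.     -0.7717] [ 0.7724 -0.701   0.062 ]
```

Request:
{"fn": "apply_moves", "kwargs": {
  "moves": [0,0,-0.385,0.38,-0.352,0.002,0,0,0,-0.385,0.38,-0.352,0.002,0,0,0,-0.385,0.38,-0.352,0.002,0,0,0,-0.385,0.38,-0.352,0.002,0,0,0,-0.385,0.38,-0.352,0.002,0,0,0,-0.385,0.38,-0.352,0.002,0,0,0,-0.385,0.38,-0.352,0.002,0,0,0,-0.385,0.38,-0.352,0.002,0]
}}

```text
t: 0.9
tool_pos: [0.38, -0.3417, 0.2302]
orientation: [-180.0, 0.0, 60.9]
force: [-0.0, -0.6, 0.2]
grip_width: -0.002
gripper_force: 0.0
```

```bash
python3 -c "
from h import *
o=get_obs();print(o['tool_pos'],o['orientation'],o['force'],o['joints'],o['grip_width'])
plan((.4785,-.0965,.18,95.8),(.4785,-.0965,.12,95.8))"
```

```text
[ 0.37998208 -0.34168535  0.23021302] [-1.79993895e+02  4.54105708e-02  6.09258390e+01] [-0.02477208 -0.64426616  0.15847863] [ 71.52405832  16.28632909 -38.24611901 108.33110465  11.70406614
  59.2791722   -0.70264271] -0.002061407769324138
[-2.000e-04  5.000e-04 -3.875e-01] [ 0.5244 -0.0661  0.1   ]
[-2.000e-04  5.000e-04 -3.875e-01] [ 0.5245 -0.0661  0.22  ]
```

Request:
{"fn": "apply_moves", "kwargs": {
  "moves": [0,0,-0.3875,0.524,-0.066,0.1,0,0,0,-0.3875,0.524,-0.066,0.1,0,0,0,-0.3875,0.524,-0.066,0.1,0,0,0,-0.3875,0.524,-0.066,0.1,0,0,0,-0.3875,0.524,-0.066,0.1,0,0,0,-0.3875,0.524,-0.066,0.22,0,0,0,-0.3875,0.524,-0.066,0.22,0,0,0,-0.3875,0.524,-0.066,0.22,0]
}}

```text
t: 1.7
tool_pos: [0.4771, -0.0957, 0.1176]
orientation: [-179.7, -0.2, 95.8]
force: [-1.1, -0.3, -0.0]
grip_width: -0.0
gripper_force: 0.0
```

```bash
python3 -c "
from h import *
o=get_obs();print(o['tool_pos'],o['orientation'],o['force'],o['joints'],o['grip_width'])
plan((.4785,-.0965,.096,95.8))
p,d=grab_frame('scene');cv2.imwrite('pics/s1.png',cv2.resize(p[100:340,100:360,::-1],None,fx=2.4,fy=2.4))"
```

```text
[ 0.477112   -0.09568403  0.11757561] [-1.79718900e+02 -1.54860070e-01  9.58202071e+01] [-1.05218472 -0.28628562 -0.03318679] [ 46.06468438  26.30217148 -45.70180823 116.64018089  25.31378709
  47.52253723  -8.50344567] -0.00028312493497780654
[-0.0031 -0.0017  0.0002] [-0.002   0.0028  0.0431]
```

Request:
{"fn": "apply_moves", "kwargs": {
  "moves": [0,0,0,-0.002,0.003,0.04,0,0,0,0,-0.002,0.003,0.044,0,0,0,0,-0.002,0.003,0.048,0,0,0,0,-0.002,0.003,0.052,0,0,0,0,-0.002,0.003,0.055,0,0,0,0,-0.002,0.003,0.055,0]
}}

```text
t: 2.35
tool_pos: [0.4812, -0.0972, 0.094]
orientation: [179.9, 0.1, 95.8]
force: [-0.9, -1.0, 4.2]
grip_width: 0.001
gripper_force: 2.0
```

View pics/s1.png

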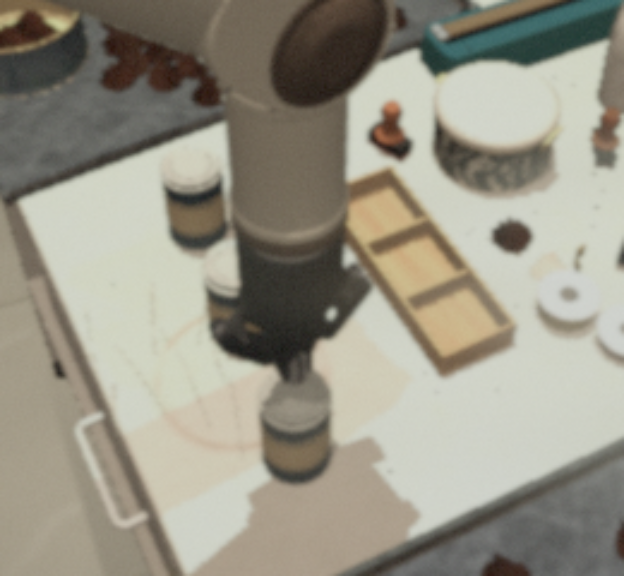

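The shut fingers stand over the middle of the near tin's lid (crop about (297,390)), and contact starts at z of about 0.094. I'll press on.

Request:
{"fn": "apply_moves", "kwargs": {
  "moves": [0,0,0,0,0,0.006,0,0,0,0,0,0,0.012,0,0,0,0,0,0,0.016,0,0,0,0,0,0,0.016,0]
}}

```text
t: 2.75
tool_pos: [0.4835, -0.0972, 0.09]
orientation: [179.8, 0.3, 95.9]
force: [-11.0, -0.4, 45.1]
grip_width: -0.002
gripper_force: 22.6
```

Request:
{"fn": "apply_moves", "kwargs": {
  "moves": [0,0,0,0,0,-0.06,0,0,0,0,0.29,0,-0.08,0,0,0,0,0.29,0,-0.08,0,0,0,0,0.29,0,-0.08,0,0,0,0,0.29,0,-0.08,0,0,0,0,0.29,0,-0.08,0]
}}

```text
t: 3.35
tool_pos: [0.4658, 0.0492, 0.1255]
orientation: [179.9, 0.0, 96.1]
force: [0.8, -0.4, 0.4]
grip_width: -0.002
gripper_force: 0.0
```

```bash
python3 -c "
from h import *
o=get_obs();print(o['tool_pos'],o['orientation'],o['force'])
plan((.4785,.0495,.099,95.8))
p,d=grab_frame('scene');W=cloud('scene',d);x,y,z=W[...,0],W[...,1],W[...,2]
m=(abs(x-.478)<.035)&(abs(y+.097)<.035)&(z>.075)&(z<.11);q=W[m];print(m.sum(),np.percentile(q[:,2],[50,80,95]),cv2.minEnclosingCircle(q[:,:2].astype(np.float32)))
"
```

```text
[0.46580387 0.04923625 0.12550717] [1.79926383e+02 2.86955693e-02 9.60678717e+01] [ 0.84995825 -0.38923641  0.44324137]
[0.0008 0.0003 0.003 ] [-0.0021  0.0252  0.053 ]
730 [0.08956772 0.09119035 0.09239321] ((0.47689521312713623, -0.09599670767784119), 0.031148413196206093)
```

Request:
{"fn": "apply_moves", "kwargs": {
  "moves": [0,0,0,-0.002,0.025,0.04,0,0,0,0,-0.002,0.025,0.053,0,0,0,0,-0.002,0.025,0.06,0,0,0,0,-0.002,0.025,0.066,0,0,0,0,-0.002,0.025,0.071,0,0,0,0,-0.002,0.025,0.074,0,0,0,0,-0.002,0.025,0.076,0,0,0,0,-0.002,0.025,0.076,0]
}}

```text
t: 4.2
tool_pos: [0.4789, 0.0467, 0.0899]
orientation: [179.9, 0.2, 95.8]
force: [-8.3, -4.4, 33.8]
grip_width: -0.002
gripper_force: 17.0
```

Request:
{"fn": "apply_moves", "kwargs": {
  "moves": [0,0,0,0,0,-0.06,0,0,0,0,0.264,0.029,-0.08,0,0,0,0,0.264,0.029,-0.08,0,0,0,0,0.264,0.029,-0.08,0,0,0,0,0.264,0.029,-0.08,0,0,0,0,0.264,0.029,-0.08,0]
}}

```text
t: 4.8
tool_pos: [0.4785, 0.1811, 0.1268]
orientation: [-180.0, 0.0, 95.9]
force: [1.3, -0.8, -0.4]
grip_width: 0.004
gripper_force: 0.0
```

```bash
cat >> h.py <<'E'
def tin(x0,y0,n='scene'):
    p,d=grab_frame(n);W=cloud(n,d);x,y,z=W[...,0],W[...,1],W[...,2]
    q=W[(abs(x-x0)<.038)&(abs(y-y0)<.038)&(z>.075)&(z<.11)]
    print(len(q),np.percentile(q[:,2],[50,80,95]),cv2.minEnclosingCircle(q[:,:2].astype(np.float32)))
E
python3 -c "
from h import *
o=get_obs();print(o['tool_pos'],o['orientation'],o['force'])
plan((.4795,.1825,.099,95.8))
tin(.478,.05)
"
```

```text
[0.47850492 0.18106599 0.12684519] [-1.79963015e+02  2.78726194e-02  9.59443324e+01] [ 1.25434451 -0.84290866 -0.40659824]
[-0.0004  0.0003  0.0016] [0.0027 0.0023 0.0557]
579 [0.08979443 0.09145834 0.0928653 ] ((0.47905999422073364, 0.04997281730175018), 0.031100155785679817)
```

Request:
{"fn": "apply_moves", "kwargs": {
  "moves": [0,0,0,0.003,0.002,0.04,0,0,0,0,0.003,0.002,0.056,0,0,0,0,0.003,0.002,0.063,0,0,0,0,0.003,0.002,0.069,0,0,0,0,0.003,0.002,0.074,0,0,0,0,0.003,0.002,0.077,0,0,0,0,0.003,0.002,0.079,0,0,0,0,0.003,0.002,0.079,0]
}}

```text
t: 5.65
tool_pos: [0.4807, 0.1818, 0.0902]
orientation: [179.9, 0.2, 95.8]
force: [-7.3, -4.9, 26.8]
grip_width: 0.003
gripper_force: 13.6
```

Request:
{"fn": "apply_moves", "kwargs": {
  "moves": [0,0,0,0,0,-0.08,0,0,0,0,0,0,-0.12,0.5,0,0,0,0,0,-0.12,1,0,0,0,0,0,-0.12,1,0,0,0,0,0,-0.12,1,0,0,0,0,0,-0.12,1,0,0,0,0,0,-0.12,1]
}}

```text
t: 6.35
tool_pos: [0.4793, 0.1826, 0.1465]
orientation: [-179.9, 0.0, 95.9]
force: [-0.2, -0.4, 0.4]
grip_width: 0.99
gripper_force: 0.0
```

```bash
python3 -c "
from h import *
o=get_obs();print(o['tool_pos'],o['force'],o['grip_width'])
tin(.479,.182)
plan((.4795,.182,.1,95.8),(.4795,.182,.043,95.8))
"
```

```text
[0.47928376 0.18261507 0.14650119] [-0.17839352 -0.37030563  0.35994978] 0.990474495688185
478 [0.0898135  0.09162794 0.09301928] ((0.47812241315841675, 0.1830572783946991), 0.031561147421598434)
[-0.0009 -0.      0.0009] [-0.0014  0.0002  0.0933]
[-0.0009 -0.      0.0009] [-0.0014  0.0004  0.2073]
```

Request:
{"fn": "apply_moves", "kwargs": {
  "moves": [0,0,0,0,0,0.09,1,0,0,0,0,0,0.16,1,0,0,0,0,0,0.206,1,0,0,0,0,0,0.206,0.8,0,0,0,0,0,0.206,0.5,0,0,0,0,0,0.206,0.5,0,0,0,0,0,0.206,0.5,0,0,0,0,0,0.206,0.5]
}}

```text
t: 7.2
tool_pos: [0.4803, 0.1826, 0.0449]
orientation: [179.9, 0.0, 95.8]
force: [-0.1, 0.5, -6.3]
grip_width: 0.688
gripper_force: 66.0
```

Request:
{"fn": "apply_moves", "kwargs": {
  "moves": [0,0,0,0,0,-0.03,0.4,0,0,0,0,0,-0.08,0.4,0,0,0,0,0,-0.13,0.4,0,0,0,0,0,-0.18,0.4,0,0,0,0,0,-0.2,0.4,0,0,0,0,0,-0.2,0.4,0,0,0,0,0,-0.2,0.4,0,0,0,0,0,-0.2,0.4]
}}

```text
t: 8.0
tool_pos: [0.4789, 0.1822, 0.1432]
orientation: [-179.9, 0.0, 95.9]
force: [0.3, -1.2, -5.5]
grip_width: 0.685
gripper_force: 66.6
```

```bash
cat >> h.py <<'E'
def weigh(n=6):
    F=[]
    for _ in range(n): grab_frame('top');F.append(get_obs()['force'])
    print('force',np.mean(F,0).round(2),np.std(F,0).round(2))
E
python3 -c "
from h import *
weigh();o=get_obs();print(o['tool_pos'],o['orientation'],o['grip_width'],o['gripper_force'])
"
```

```text
force [ 0.06 -0.4  -5.04] [0.64 0.4  0.57]
[0.47954018 0.18282696 0.14381718] [-1.79944754e+02 -8.73300340e-03  9.58825519e+01] 0.6866706101158568 66.64454852230847
```

C weighs about 5.0 N, so it's probably the heaviest. I'll set it back in its place and move the other two, weighing them on the way.

Request:
{"fn": "apply_moves", "kwargs": {
  "moves": [0,0,0,0,0,0.06,0.4,0,0,0,0,0,0.12,0.4,0,0,0,0,0,0.17,0.4,0,0,0,0,0,0.19,0.4,0,0,0,0,0,0.198,0.4,0,0,0,0,0,0.2,0.4,0,0,0,0,0,0.2,0.8,0,0,0,0,0,0.2,1]
}}

```text
t: 9.1
tool_pos: [0.4816, 0.1836, 0.0459]
orientation: [179.8, -0.1, 95.9]
force: [-0.8, 0.2, 0.2]
grip_width: 0.943
gripper_force: 0.0
```

Request:
{"fn": "apply_moves", "kwargs": {
  "moves": [0,0,0,0,0,0,1,0,0,0,0,0,0,1,0,0,0,0,0,0,1,0,0,0,0,0,-0.1,1,0,0,0,0,0,-0.2,1,0,0,0,0,0,-0.2,1]
}}

```text
t: 9.7
tool_pos: [0.4837, 0.1853, 0.1501]
orientation: [179.4, -0.1, 95.9]
force: [0.3, 0.6, 0.2]
grip_width: 0.997
gripper_force: 0.0
```

```bash
python3 -c "
from h import *
weigh(4);o=get_obs();print(o['tool_pos'],o['orientation'],o['grip_width'])
tin(.479,.182)
plan((.4785,.0495,.15,95.8),(.4785,.0495,.043,95.8))
"
```

```text
force [-0.49 -0.2  -0.24] [0.43 0.57 0.59]
[0.47932028 0.18205289 0.14362129] [-1.79936541e+02  4.54747559e-02  9.58475733e+01] 0.9970814030211721
484 [0.08976208 0.09152467 0.0928164 ] ((0.4808429479598999, 0.1816798448562622), 0.031763240694999695)
[-0.0013  0.0005  0.0007] [-0.2636 -0.0281 -0.0133]
[-0.0013  0.0005  0.0007] [-0.2635 -0.0277  0.2007]
```

Tin C stands upright in its place. Next is B.

Request:
{"fn": "apply_moves", "kwargs": {
  "moves": [0,0,0,-0.1,-0.011,-0.014,1,0,0,0,-0.19,-0.02,-0.014,1,0,0,0,-0.264,-0.028,-0.014,1,0,0,0,-0.264,-0.028,-0.014,1,0,0,0,-0.264,-0.028,0.06,1,0,0,0,-0.264,-0.028,0.14,1,0,0,0,-0.264,-0.028,0.2,1,0,0,0,-0.264,-0.028,0.2,1]
}}

```text
t: 10.75
tool_pos: [0.4751, 0.0503, 0.0401]
orientation: [-179.5, -0.1, 95.9]
force: [-1.5, -0.1, 0.7]
grip_width: 1.001
gripper_force: 0.0
```

Request:
{"fn": "apply_moves", "kwargs": {
  "moves": [0,0,0,0,0,0,0.7,0,0,0,0,0,0,0.4,0,0,0,0,0,0,0.4,0,0,0,0,0,0,0.4,0,0,0,0,0,-0.04,0.4,0,0,0,0,0,-0.1,0.4,0,0,0,0,0,-0.16,0.4,0,0,0,0,0,-0.16,0.4]
}}

```text
t: 11.55
tool_pos: [0.4825, 0.0504, 0.1281]
orientation: [179.6, 0.1, 95.9]
force: [0.8, 0.6, -3.0]
grip_width: 0.691
gripper_force: 66.7
```

```bash
python3 -c "
from h import *
weigh(8);o=get_obs();print(o['tool_pos'],o['orientation'],o['grip_width'],o['gripper_force'])
plan((.655,.048,.13,95.8),(.655,.048,.056,95.8))
"
```

```text
force [-0.25 -0.15 -2.34] [0.56 0.4  0.37]
[0.47866976 0.05004199 0.12339444] [-1.79894929e+02 -2.44745572e-02  9.58840188e+01] 0.6873499374468238 66.79724089801311
[-0.0012 -0.0003  0.0009] [-0.0402  0.3504 -0.0139]
[-0.0012 -0.0003  0.0009] [-0.0403  0.3506  0.1341]
```

B weighs about 2.3 N, so it's light and goes in the left cell.

Request:
{"fn": "apply_moves", "kwargs": {
  "moves": [0,0,0,0.02,0.06,-0.02,0.4,0,0,0,0.045,0.14,-0.02,0.4,0,0,0,0.07,0.22,-0.02,0.4,0,0,0,0.095,0.3,-0.02,0.4,0,0,0,0.112,0.34,-0.01,0.4,0,0,0,0.112,0.35,0,0.4,0,0,0,0.112,0.35,0,0.4,0,0,0,0.112,0.35,0,0.4]
}}

```text
t: 12.75
tool_pos: [0.6462, 0.1227, 0.1232]
orientation: [-179.8, 0.0, 95.9]
force: [0.2, -0.1, -2.6]
grip_width: 0.692
gripper_force: 67.4
```

```bash
python3 -c "
from h import *
p,d=grab_frame('scene');cv2.imwrite('pics/s2.png',cv2.resize(p[100:340,140:400,::-1],None,fx=2.3,fy=2.3))
weigh(2);o=get_obs();print(o['tool_pos'],o['orientation'])
plan((.6473,.1236,.06,95.8),(.6473,.1236,.047,95.8))
"
```

```text
force [ 0.19 -0.03 -2.37] [0.3  0.14 0.6 ]
[0.64710611 0.12268924 0.12454125] [-1.79982180e+02  4.83132957e-02  9.58421292e+01]
[-0.0002  0.0005  0.0005] [0.0019 0.0006 0.1291]
[-0.0002  0.0005  0.0005] [0.0019 0.0006 0.1551]
```

View pics/s2.png

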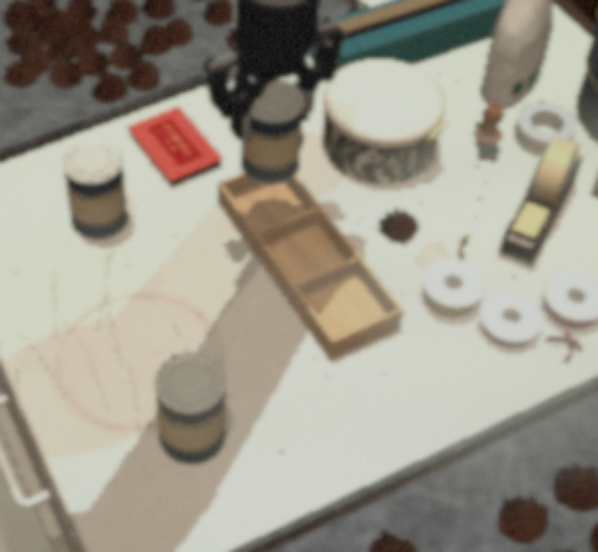

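Tin B hangs upright over the left cell (crop (270,140)), with C at (95,190) and A at (190,405) on the bench. I'll lower it now.

Request:
{"fn": "apply_moves", "kwargs": {
  "moves": [0,0,0,0.002,0.001,0.05,0.4,0,0,0,0.002,0.001,0.1,0.4,0,0,0,0.002,0.001,0.13,0.4,0,0,0,0.002,0.001,0.145,0.4,0,0,0,0.002,0.001,0.151,0.4,0,0,0,0.002,0.001,0.155,0.4,0,0,0,0.002,0.001,0.155,0.4]
}}

```text
t: 13.6
tool_pos: [0.6474, 0.124, 0.0499]
orientation: [-179.9, 0.1, 95.9]
force: [-10.3, -4.7, 13.8]
grip_width: 0.692
gripper_force: 68.9
```

```bash
python3 -c "
from h import *
weigh(4);o=get_obs();print(o['tool_pos'],o['orientation'])
p,d=grab_frame('scene');cv2.imwrite('pics/s3.png',cv2.resize(p[130:270,200:340,::-1],None,fx=4,fy=4))
"
```

```text
force [-9.27 -4.19 14.82] [0.2  0.49 0.38]
[0.64738334 0.12399224 0.04986614] [-1.79920376e+02  1.42264897e-01  9.58488903e+01]
```

View pics/s3.png

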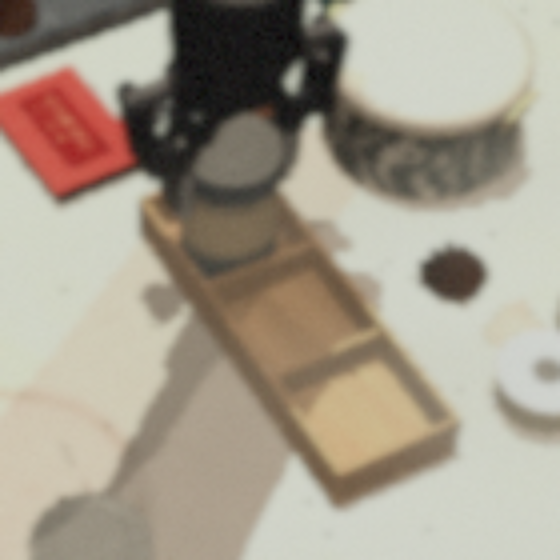

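The tin stands inside the left cell (crop about (225,210)). Opening and backing up.

Request:
{"fn": "apply_moves", "kwargs": {
  "moves": [0,0,0,0,0,-0.004,0.75,0,0,0,0,0,-0.004,0.9,0,0,0,0,0,-0.004,0.95,0,0,0,0,0,-0.004,0.95,0,0,0,0,0,-0.06,0.95,0,0,0,0,0,-0.14,0.95,0,0,0,0,0,-0.22,0.95,0,0,0,0,0,-0.22,1]
}}

```text
t: 14.65
tool_pos: [0.652, 0.1267, 0.1632]
orientation: [179.4, -0.1, 95.9]
force: [1.8, 0.1, 0.2]
grip_width: 0.996
gripper_force: 0.0
```

```bash
python3 -c "
from h import *
o=get_obs();print(o['tool_pos'],o['orientation'],o['force'],o['grip_width'])
tin(.647,.1236);tin(.647,.1236,'top');tin(.478,-.0965)
plan((.4785,-.0965,.15,95.8),frm=(.6475,.1236,.1545,95.85))
"
```

```text
[0.65201294 0.12667472 0.16323872] [ 1.79414387e+02 -9.65598732e-02  9.58741096e+01] [1.7780514  0.11240869 0.15934046] 0.9959034384075447
500 [0.09371925 0.09540963 0.09669796] ((0.6470685601234436, 0.12251867353916168), 0.030708178877830505)Traceback (most recent call last):
  File "<string>", line 4, in <module>
    tin(.647,.1236);tin(.647,.1236,'top');tin(.478,-.0965)
                    ~~~^^^^^^^^^^^^^^^^^^
  File "h.py", line 19, in tin
    print(len(q),np.percentile(q[:,2],[50,80,95]),cv2.minEnclosingCircle(q[:,:2].astype(np.float32)))
                 ~~~~~~~~~~~~~^^^^^^^^^^^^^^^^^^^
    return _quantile_unchecked(
        a, q, axis, out, overwrite_input, method, keepdims, weights)
    return _ureduce(a,
                    func=_quantile_ureduce_func,
    ...<5 lines>...
                    overwrite_input=overwrite_input,
                    method=method)
    r = func(a, **kwargs)
    result = _quantile(arr,
                       quantiles=q,
    ...<2 lines>...
                       out=out,
                       weights=wgt)
    slices_having_nans = np.isnan(arr[-1, ...])
                                  ~~~^^^^^^^^^
IndexError: index -1 is out of bounds for axis 0 with size 0
```

B stands on the tray floor: its lid reads 4 mm higher than on the bench. Next is A.

```bash
python3 -c "
from h import *
tin(.478,-.0965)
o=get_obs();print(o['tool_pos'],o['orientation'])
plan((.4775,-.0962,.15,95.8),(.4775,-.0962,.043,95.8))
"
```

```text
727 [0.08966375 0.09130148 0.09239405] ((0.4776214063167572, -0.09633225202560425), 0.03094756044447422)
[0.6480858  0.1244122  0.15654617] [-1.79995877e+02  2.35503631e-02  9.58655911e+01]
[-0.      0.0003  0.0007] [-0.404  -0.3845  0.0133]
[-0.      0.0003  0.0007] [-0.404  -0.3845  0.2273]
```

Request:
{"fn": "apply_moves", "kwargs": {
  "moves": [0,0,0,-0.06,-0.057,0,1,0,0,0,-0.13,-0.124,0,1,0,0,0,-0.2,-0.19,0.013,1,0,0,0,-0.27,-0.257,0.013,1,0,0,0,-0.34,-0.324,0.013,1,0,0,0,-0.404,-0.384,0.013,1,0,0,0,-0.404,-0.384,0.013,1,0,0,0,-0.404,-0.384,0.013,1]
}}

```text
t: 15.6
tool_pos: [0.4764, -0.0974, 0.1492]
orientation: [-179.9, -0.0, 95.7]
force: [-0.5, 1.1, -0.0]
grip_width: 0.999
gripper_force: 0.0
```

```bash
python3 -c "
from h import *
grab_frame('top');grab_frame('top');grab_frame('top')
o=get_obs();print(o['tool_pos'],o['orientation'])
plan((.4775,-.0962,.043,95.8))
"
```

```text
[ 0.47839836 -0.0944053   0.15002245] [ 1.79987168e+02 -7.32752046e-02  9.59887403e+01]
[ 0.0001 -0.0008  0.0021] [-0.0037 -0.0022  0.214 ]
```

Request:
{"fn": "apply_moves", "kwargs": {
  "moves": [0,0,0,-0.002,0,0.08,1,0,0,0,-0.002,0,0.16,1,0,0,0,-0.002,0,0.212,1,0,0,0,-0.002,0,0.212,1,0,0,0,-0.002,0,0.212,0.7,0,0,0,-0.002,0,0.212,0.4,0,0,0,-0.002,0,0.212,0.4,0,0,0,-0.002,0,0.212,0.4]
}}

```text
t: 16.55
tool_pos: [0.4794, -0.0966, 0.0459]
orientation: [179.8, 0.0, 95.9]
force: [-0.2, 2.5, 6.5]
grip_width: 0.687
gripper_force: 65.4
```

Request:
{"fn": "apply_moves", "kwargs": {
  "moves": [0,0,0,0,0,-0.03,0.4,0,0,0,0,0,-0.07,0.4,0,0,0,0,0,-0.12,0.4,0,0,0,0,0,-0.16,0.4,0,0,0,0,0,-0.16,0.4,0,0,0,0,0,-0.16,0.4]
}}

```text
t: 17.15
tool_pos: [0.4779, -0.0976, 0.1247]
orientation: [180.0, 0.1, 95.8]
force: [0.5, 0.8, -3.8]
grip_width: 0.683
gripper_force: 65.4
```

```bash
python3 -c "
from h import *
weigh(8);o=get_obs();print(o['tool_pos'],o['orientation'],o['grip_width'],o['gripper_force'])
plan((.6627,-.0276,.124,95.8),(.6627,-.0276,.048,95.8))
"
```

```text
force [ 0.04  0.02 -2.71] [0.52 0.64 0.45]
[ 0.47762807 -0.09663064  0.12376044] [-1.79948674e+02 -4.06409454e-02  9.58879620e+01] 0.6902960897409814 65.35005887970328
[-0.0006 -0.0005  0.001 ] [ 0.0994  0.3824 -0.0008]
[-0.0006 -0.0005  0.001 ] [0.0993 0.3825 0.1512]
```

A weighs about 2.7 N, so C is confirmed as the heaviest. A goes in the right cell.

Request:
{"fn": "apply_moves", "kwargs": {
  "moves": [0,0,0,0.015,0.06,-0.02,0.4,0,0,0,0.037,0.14,-0.02,0.4,0,0,0,0.058,0.22,-0.02,0.4,0,0,0,0.08,0.3,-0.02,0.4,0,0,0,0.096,0.36,-0.01,0.4,0,0,0,0.099,0.382,0,0.4,0,0,0,0.099,0.382,0,0.4,0,0,0,0.099,0.382,0,0.4]
}}

```text
t: 18.35
tool_pos: [0.6615, -0.0285, 0.1233]
orientation: [-179.8, 0.0, 95.9]
force: [-0.2, -0.5, -3.0]
grip_width: 0.685
gripper_force: 66.5
```

```bash
python3 -c "
from h import *
weigh(4);o=get_obs();print(o['tool_pos'],o['orientation'])
plan((.6627,-.0276,.048,95.8))
"
```

```text
force [-0.06 -0.23 -2.63] [0.5  0.3  0.22]
[ 0.66214493 -0.02921697  0.12460665] [-1.79980185e+02  4.77516260e-02  9.58152820e+01]
[-0.0002  0.0005  0.0002] [0.0032 0.0015 0.1532]
```

Request:
{"fn": "apply_moves", "kwargs": {
  "moves": [0,0,0,0.002,0.001,0.05,0.4,0,0,0,0.002,0.001,0.1,0.4,0,0,0,0.002,0.001,0.13,0.4,0,0,0,0.002,0.001,0.144,0.4,0,0,0,0.002,0.001,0.15,0.4,0,0,0,0.002,0.001,0.153,0.4,0,0,0,0.002,0.001,0.153,0.4]
}}

```text
t: 19.25
tool_pos: [0.663, -0.0275, 0.0501]
orientation: [-180.0, 0.1, 95.9]
force: [-5.7, -1.3, 6.0]
grip_width: 0.685
gripper_force: 67.5
```

Same seating height as before, so release.

Request:
{"fn": "apply_moves", "kwargs": {
  "moves": [0,0,0,0,0,0,0.75,0,0,0,0,0,0,0.9,0,0,0,0,0,0,0.95,0,0,0,0,0,0,0.95,0,0,0,0,0,-0.06,0.95,0,0,0,0,0,-0.14,0.95,0,0,0,0,0,-0.22,0.95,0,0,0,0,0,-0.22,1]
}}

```text
t: 20.05
tool_pos: [0.6675, -0.026, 0.1645]
orientation: [179.4, 0.0, 95.9]
force: [0.8, 0.2, -0.5]
grip_width: 1.004
gripper_force: 0.0
```

```bash
python3 -c "
from h import *
tin(.6627,-.0276);tin(.647,.1236);tin(.48,.182)
o=get_obs();print(o['tool_pos'],o['orientation'],o['force'],o['grip_width'])
plan((.4795,.182,.155,95.8),(.4795,.182,.043,95.8))
"
```

```text
605 [0.09340096 0.09505649 0.09618424] ((0.6637880802154541, -0.027839014306664467), 0.031176796182990074)
411 [0.09374916 0.09542092 0.09710377] ((0.6466161012649536, 0.121905617415905), 0.030694015324115753)
482 [0.08989492 0.09138029 0.09269533] ((0.4799923598766327, 0.18370068073272705), 0.03139618784189224)
[ 0.6631551  -0.02731072  0.15768155] [-1.79999249e+02  2.58956711e-02  9.58645630e+01] [-0.21576624 -0.48841405 -1.4366771 ] 1.0003357722444854
[-0.      0.0003  0.0007] [ 0.454  -0.3226  0.0052]
[-0.      0.0003  0.0007] [ 0.4541 -0.3226  0.2292]
```

Request:
{"fn": "apply_moves", "kwargs": {
  "moves": [0,0,0,0.06,-0.043,0,1,0,0,0,0.14,-0.1,0,1,0,0,0,0.22,-0.156,0,1,0,0,0,0.3,-0.213,0,1,0,0,0,0.38,-0.27,0.005,1,0,0,0,0.44,-0.313,0.005,1,0,0,0,0.454,-0.322,0.005,1,0,0,0,0.454,-0.322,0.005,1]
}}

```text
t: 21.0
tool_pos: [0.4782, 0.1833, 0.1544]
orientation: [-179.9, 0.0, 96.1]
force: [0.6, -0.2, 0.0]
grip_width: 1.0
gripper_force: 0.0
```

```bash
python3 -c "
from h import *
for i in range(4):grab_frame('top')
o=get_obs();print(o['tool_pos'],o['orientation'])
plan((.4798,.1825,.043,95.8))
"
```

```text
[0.4809517  0.18058278 0.1547512 ] [-1.79966105e+02  2.01309471e-02  9.56983246e+01]
[-0.0004  0.0002 -0.0011] [ 0.0041 -0.0018  0.2235]
```

Request:
{"fn": "apply_moves", "kwargs": {
  "moves": [0,0,0,0.002,0,0.08,1,0,0,0,0.002,0,0.16,1,0,0,0,0.002,0,0.222,1,0,0,0,0.002,0,0.222,1,0,0,0,0.002,0,0.222,0.7,0,0,0,0.002,0,0.222,0.4,0,0,0,0.002,0,0.222,0.4,0,0,0,0.002,0,0.222,0.4]
}}

```text
t: 22.0
tool_pos: [0.4811, 0.1836, 0.0461]
orientation: [179.8, -0.0, 95.9]
force: [-2.8, -0.6, 6.9]
grip_width: 0.686
gripper_force: 66.0
```

Request:
{"fn": "apply_moves", "kwargs": {
  "moves": [0,0,0,0,0,-0.03,0.4,0,0,0,0,0,-0.08,0.4,0,0,0,0,0,-0.14,0.4,0,0,0,0,0,-0.2,0.4,0,0,0,0,0,-0.26,0.4,0,0,0,0,0,-0.32,0.4,0,0,0,0,0,-0.37,0.4,0,0,0,0,0,-0.4,0.4]
}}

```text
t: 22.8
tool_pos: [0.48, 0.1836, 0.2469]
orientation: [179.9, 0.0, 95.9]
force: [0.2, 0.6, -5.4]
grip_width: 0.693
gripper_force: 66.8
```

Request:
{"fn": "apply_moves", "kwargs": {
  "moves": [0,0,0,0,0,0,0.4,0,0,0,0,0,0,0.4,0,0,0,0,0,0,0.4,0,0,0,0,0,0,0.4,0,0,0,0,0,0,0.4,0,0,0,0,0,0,0.4,0,0,0,0,0,0,0.4,0,0,0,0,0,0,0.4]
}}

```text
t: 23.6
tool_pos: [0.4798, 0.1833, 0.2442]
orientation: [-180.0, -0.0, 95.9]
force: [-0.8, -0.5, -5.3]
grip_width: 0.691
gripper_force: 66.8
```

```bash
python3 -c "
from h import *
weigh(6);o=get_obs();print(o['tool_pos'],o['orientation'],o['grip_width'],o['gripper_force'],o['dq'].round(2))
p,d=grab_frame('scene');cv2.imwrite('pics/s4.png',p[:,:,::-1])
"
```

```text
force [-0.26  0.22 -5.46] [0.47 0.41 0.6 ]
[0.47983412 0.18324998 0.2443536 ] [1.79994575e+02 2.92547532e-03 9.58713914e+01] 0.6884608213676169 66.80220593232661 [-0.07 -0.04 -0.12 -0.03  0.01 -0.08 -0.04]
```

View pics/s4.png

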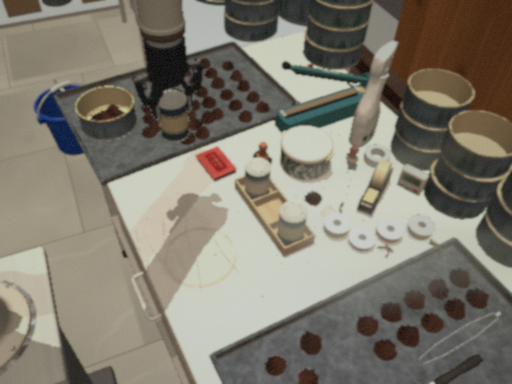

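The two light tins stand in the end cells at (257,177) and (292,220). The heavy tin is held upright at (174,113), about 20 cm up, and the bystanders haven't moved.

```bash
python3 -c "
from rig import *
print(job.finish_job())"
```

```text
the job is handed in; nothing more can be done
None
```

I handed the job in with all three lids pressed home, the two lighter tins (about 2.3 N and 2.7 N) standing in the tray's end cells, and the heaviest (about 5.4 N) held upright and still about 20 cm above the bench; the hand-in returned no verdict, and one lid press peaked at about 45 N through the shut fingers.

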